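Slide the inspection cover into an enclosure's front panel and lock it

ROBOT

A 6-joint arm with a two-finger parallel gripper is mounted at the origin on the work surface. World frame = base frame: x ahead of the robot, y to its left, z up, the work surface at z = 0. Lengths are in m, angles in rad, forces in N, time in s.
With the tool pointing down it reaches from about 0.35 to 0.975 m from the base axis. Payload 4.9 kg.
Tool frame: the origin (TCP) lies at the very end of the fingers, on their centre line; the grasp point (between the pads) lies 19 mm behind it; z points along the fingers, x is the direction in which the jaws open and shut, and the axes are right-handed (so a half turn about z gives the same grasp; the last joint's range is limited). The gripper opens to 85 mm and grips with 20 to 120 N. Pads are 22 mm wide; open, the fingers measure 114 mm over their backs; the gripper's body (76 mm by 85 mm) begins 54 mm behind the grasp point. The pads swing forward as they close: fully open they stand 13 mm farther back than shut.
Start: joints at [-1.266, 0.053, 1.613, -0, 1.476, -0.119], TCP at [0.257, -0.57, 0.231] pointing down, gripper open.
Joint ranges: [-3.01, 3.01], [-1.01, 2.22], [0.06, 2.58], [-1.02, 4.17], [0.09, 2.62], [-3.14, 3.14]. Speed limits (rad/s): [2.57, 2.57, 3.14, 3.14, 3.14, 3.14].

INTERFACE

Orientations are given as a unit quaternion [w, x, y, z].
In Python, from plant import * gives the robot as it stands.
- The arm moves only by the shell command python3 -m inch 'ROWS'. ROWS is text: rows parted by semicolons, each of 7 numbers parted by spaces: the shift along the tool's x, y, z in m, then the turn, a rotation vector about the tool's x, y, z in rad, then the closure, from 0 (fully open) to 1 (shut). A call has 1 to 10 rows; each row shifts and turns the commanded pose from where the row before left it, along the tool's axes as they then stand; what a row does not reach is not made up. A row lasts 1/12 s, in which the tool goes at most 41.7 mm and 7.16 degrees, less where a joint would pass 70% of its speed; a pose out of reach is approached as far as the arm can. A call with a gripper value outside its range is refused whole. The fingers move at their own pace and stop on an object; the grip force is fixed at half the most. Time passes only in rows, so rows that do not move let the fingers close. It gives the time, the measured TCP pose, the force and the opening at its end, in the units of the state.
- state(): the state, without advancing time (a new reading comes with each control period).
- grab_frame(name): name is "scene" or "top" or "wrist"; returns the picture (480x640x3 uint8, blue, green, red); there is no depth.
- camera_info(name): a dict with "vertical_fov" (degrees; the focal length in pixels is half the picture's height over the tangent of half this angle, whatever the lens; pixels are square), "cx", "cy" (the principal point, pixels), "origin" and "rotation" of the camera in the world. Camera axes: x right, y down, z forward; pixel columns grow to the right and rows downward; lengths in m; the calibration is good to about 2 mm. A picture is of the moment at which its call begins: read the wrist's pose just before it. camera_info takes no time and is no camera call; for the wrist camera it gives the pose at the moment of the call.
- job_done(): hands the job in, once; it reports no verdict.
The state is a dict: "time": time; "joint_pos": joint angles; "joint_vel": joint speeds; "joint_efforts": joint torques, N m; "tool_pos": TCP position; "tool_rot": TCP orientation; "contact_force": force on the tool from outside, world axes, zero at the start; "ft_torque": the same for the moment, N m; "gripper_width": opening from 0.0 (shut) to 1.0 (fully open).
Only numpy, scipy, OpenCV 4.12 (cv2) and the standard library are available. Lean on these libraries where they do the work, as an engineer would, in place of code of your own. Each camera call takes 0.05 s, during which the arm holds its last target.

TASK

Close the wall enclosure that lies on its back on the bench: take the round cover that fits its opening, lay it flat on the blank half of the front panel and slide it gently along the panel, without lifting it again, until it drops into the recess of the opening and lies flush, without shoving it against the edge. Then push the sliding catch fully home over the cover's rim, and leave the other things on the bench where they are.

Things in the scene. Friction and masses are not known exactly. Their poses are not given: they have to be found in the camera images.
- enclosure: Grey wall enclosure lying on its back, fixed, 180 mm (its x) by 350 mm (y), origin at the centre of its underside, z up. Its top is the flat front panel, upper face 62 mm above the origin. The panel sits in slotted holes up to 10 mm either way along y, which this pose does not show; it holds firm under ordinary forces. Opening towards -y, blank half towards +y.
- opening (a point): Nominal centre of the round opening, at x=0, y=-45, z=62 mm of the enclosure; the true centre is up to 10 mm off along the enclosure's y, as the panel sits. Opening: 103 mm diameter, a recess 6 mm deep with a ledge all round (inner edge 56 mm), empty below. The cover tips in a little before it is all over it. Shoving it with over 20 N against the recess (a stiff push of 3 mm) is too much.
- blank_half (a point): Point on the panel's upper face in the middle of its blank, flat half, at x=0, y=+85, z=62 mm of the enclosure. A 100 mm cover centred here lies wholly on the panel; from here it slides towards the enclosure's -y to the opening. Dragging the cover over the panel takes 1 to 3 N; laying it down must not knock over 40 N.
- cover: Grey round cover that fits: disc 100 mm diameter, 6 mm thick, about 0.16 kg, origin at the centre of its underside. Upright rib across the middle: 12 mm thick (its y), 50 mm long (x), top 36 mm above the underside. Any yaw fits, 1.5 mm play; seated its origin is 56 mm above the enclosure's. A tight grip holds it up; loosely straddled (4 mm play) it drops by its weight, then the edge stops it.
- small_cover: A similar grey cover that is too small (70 mm diameter, same rib); leave it alone. The two covers change places.
- catch (a joint): Sliding steel catch at the enclosure's -y end: 0 open, 0.034 m fully home (end stop). Slides along the enclosure's +y with 2 N friction, stays where left. Its tongue, 34 mm wide, 5 mm thick, runs 2 mm above the panel; tip at y=-110 mm open, -76 mm home, over a seated cover's rim. A cover lying on the panel blocks it.
- catch_tab (a point): Centre of the top of the catch's upright tab, 16 x 16 mm, 30 mm high, top 37 mm above the panel; open it is at x=0, y=-150, z=99 mm of the enclosure. Guide strips 9 mm high flank the tongue, out to 24 mm either side: keep fingertips 11 mm above the panel there. Pinch the tab across the enclosure's x, or push it from its -y side, towards +y.
- screwdriver: Screwdriver lying on the bench; bystander.
- tape_roll: Roll of tape, 90 mm diameter, 25 mm high, lying flat on the bench; bystander.
- socket_box: White surface socket box, 80 x 80 x 45 mm; bystander.
- screw_tub: Clear open tub of screws, 110 x 80 x 45 mm; bystander.
- carton: Small upright cardboard carton, 60 x 90 x 70 mm; bystander.
- foam_can: Yellow spray can, 64 mm diameter, 130 mm high; bystander.
There are look-alikes about, which are no part of the job. What is shaped like the cover but pink or purple is not meant.

How it is judged:
On the way, in this order (a step that is already met when the one before it is completed fails the run):
1. the cover lies flat on the blank half of the front panel (centre more than 50 mm to the enclosure's +y) (contact force between cover and enclosure above 0.2 N and y of cover in the frame of enclosure above 0.05 m and z of cover in the frame of enclosure above 0.059 m and angle between cover's own z axis and vertical below 0.08 rad), for 0.1 s.
2. the cover is slid in contact with the panel across the edge of the opening (centre between 0 and +40 mm of the enclosure's y) (contact force between cover and enclosure above 0.2 N and y of cover in the frame of enclosure between 0 and 0.04 m and z of cover in the frame of enclosure below 0.067 m), for 0.1 s.
3. the cover is down in the recess with the catch still open (z of cover in the frame of enclosure between 0.054 and 0.058 m and angle between cover's own z axis and vertical below 0.03 rad and horizontal distance between cover and enclosure below 0.06 m and y of cover in the frame of enclosure below -0.03 m and value of joint catch below 0.01 m), for 0.2 s.
At the end, for the whole second after the job is handed in: The 100 mm cover lies at rest in the recess (within 60 mm of the enclosure's middle, more than 30 mm towards its -y), its underside 56 mm (within 2 mm) above the enclosure's origin and level within 0.03 rad, and the catch is home over its rim (at least 29 of 34 mm) (z of cover in the frame of enclosure between 0.054 and 0.058 m and angle between cover's own z axis and vertical below 0.03 rad and horizontal distance between cover and enclosure below 0.06 m and y of cover in the frame of enclosure below -0.03 m and value of joint catch above 0.029 m and linear speed of cover below 0.01 m/s); the robot touches nothing.
It fails at once if the cover is knocked against the enclosure with more than 40 N (contact force between cover and enclosure above 40 N).
It fails at once if the cover is shoved against the recess (its centre at y below 0 in the enclosure's frame) with more than 20 N (contact force between cover and enclosure above 20 N and y of cover in the frame of enclosure below 0 m).
It fails at once if another thing on the bench is moved more than 25 mm (distance of any of small_cover, screwdriver, tape_roll, socket_box, screw_tub, carton, foam_can from where it was at the start of the episode above 0.025 m).
It also fails if it takes over 61 s, if anything falls off the work surface, if the arm or the gripper's body presses on something with over 40 N, if the wrist force passes 120 N, or if a joint passes its speed limit or range.

## Working session

There is one attempt and no reset: what is moved stays moved. The work goes in short steps, Python scripts to look and compute and a shell command to move; the robot and the scene stay as the last step left them, time stands still between calls to the robot, and variables do not carry over. Pictures are saved under pics/ and viewed, and the job is handed in when it is done.

```bash
ls && mkdir -p pics
python3 - <<'E'
from plant import *
import cv2
print(state())
for n in ["scene","top","wrist"]:
    cv2.imwrite(f"pics/{n}0.png",grab_frame(n)); c=camera_info(n); print(n,c)
E
```

```text
pics
{'time': 0.0, 'joint_pos': array([-1.26601352e+00,  5.33537411e-02,  1.61432067e+00, -1.25664489e-05,
        1.47597527e+00, -1.18996193e-01]), 'joint_vel': array([ 0.00130308,  0.00105574, -0.00167888,  0.00011078,  0.0008358 ,
        0.00044449]), 'joint_efforts': array([ 7.21324377e-04, -3.93685341e+01, -3.70173061e+01, -1.44843816e-04,
        6.96506948e-03, -1.05076012e-06]), 'tool_pos': array([ 0.25681458, -0.56911035,  0.23004901]), 'tool_rot': array([-6.51858605e-04,  8.40002292e-01, -5.42581876e-01, -7.95588150e-04]), 'contact_force': array([-0.52627557, -0.45506043,  0.1559585 ]), 'ft_torque': array([0.01029202, 0.03722393, 0.03347669]), 'gripper_width': 0.9995824123935634}
scene {'vertical_fov': 55.34333339610151, 'cx': 319.09504722501225, 'cy': 235.90019552301177, 'origin': array([ 1.29831776, -0.03313546,  1.13410959]), 'rotation': array([-0.22062369,  0.69337679,  0.65565075, -0.20168267])}
top {'vertical_fov': 48.85644747183488, 'cx': 323.3485927264714, 'cy': 240.71221385069404, 'origin': array([0.28278225, 0.0080184 , 1.5993427 ]), 'rotation': array([ 0.06853778, -0.70203284,  0.70651667, -0.05732949])}
wrist {'vertical_fov': 69.99566534428038, 'cx': 322.8601341777892, 'cy': 240.85019871000938, 'origin': array([ 0.31615093, -0.54210526,  0.37384277]), 'rotation': array([ 0.10933583,  0.83327758, -0.53723272, -0.07124016])}
```

View pics/scene0.png

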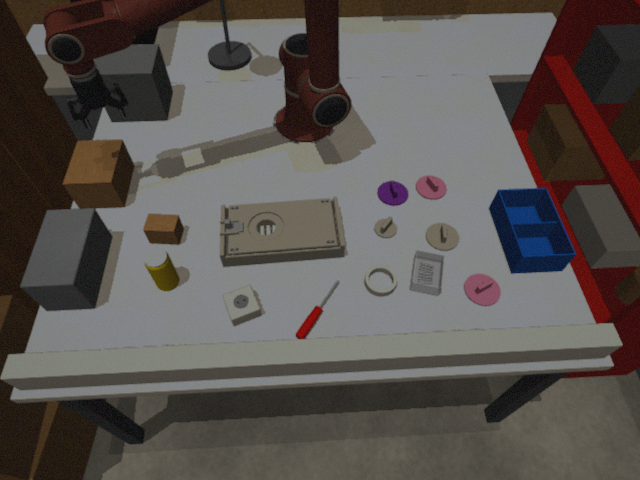

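View pics/top0.png

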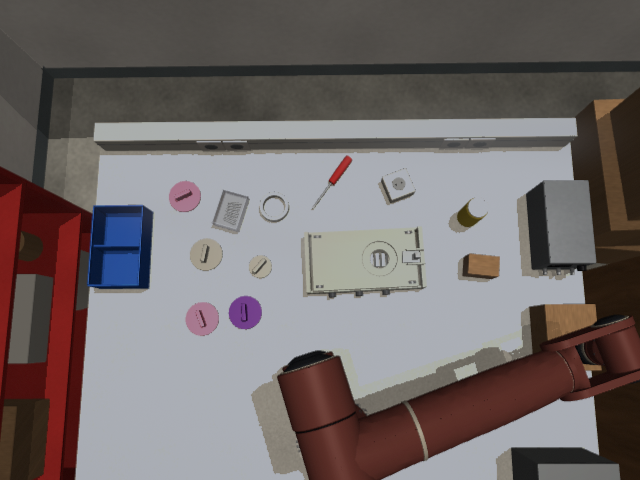

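View pics/wrist0.png

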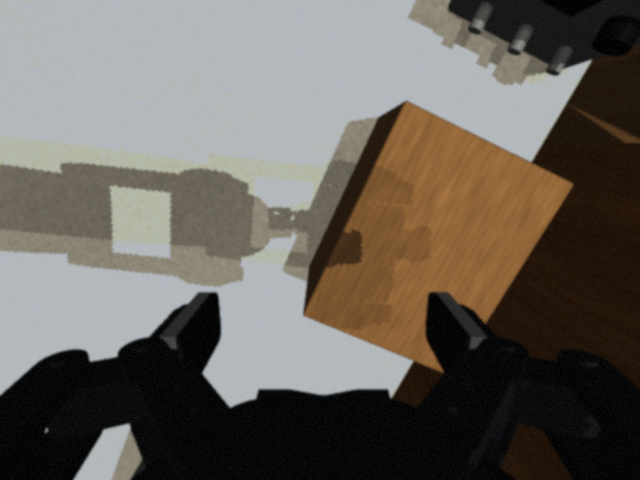

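The scene and top views show the grey 100 mm cover at about (206,254) in top. The small one is at (260,266). The enclosure is around (363,262), with its opening near (380,258) and its catch at (413,257). I'll measure these next.

```bash
cat > h.py <<'E'
import numpy as np,cv2
from scipy.spatial.transform import Rotation as R
from plant import *
def RR(q): return R.from_quat([q[1],q[2],q[3],q[0]])
def ray(c,u,v):
    f=240/np.tan(np.radians(c["vertical_fov"])/2)
    d=RR(c["rotation"]).apply([(u-c["cx"])/f,(v-c["cy"])/f,1.]); return c["origin"],d
def pt(c,u,v,z):
    o,d=ray(c,u,v); return o+d*(z-o[2])/d[2]
def pix(c,P):
    f=240/np.tan(np.radians(c["vertical_fov"])/2)
    p=RR(c["rotation"]).inv().apply(np.asarray(P)-c["origin"]); return c["cx"]+f*p[0]/p[2],c["cy"]+f*p[1]/p[2]
E
python3 - <<'E'
from h import *
im=cv2.imread("pics/top0.png")
a=cv2.resize(im[210:310,280:440],None,fx=5,fy=5,interpolation=cv2.INTER_CUBIC); cv2.imwrite("pics/c1.png",a)
a=cv2.resize(im[220:300,170:290],None,fx=6,fy=6,interpolation=cv2.INTER_CUBIC); cv2.imwrite("pics/c2.png",a)
im=cv2.imread("pics/scene0.png")
a=cv2.resize(im[180:280,205:365],None,fx=5,fy=5,interpolation=cv2.INTER_CUBIC); cv2.imwrite("pics/c3.png",a)
E
```

```text
(no output)
```

View pics/c1.png

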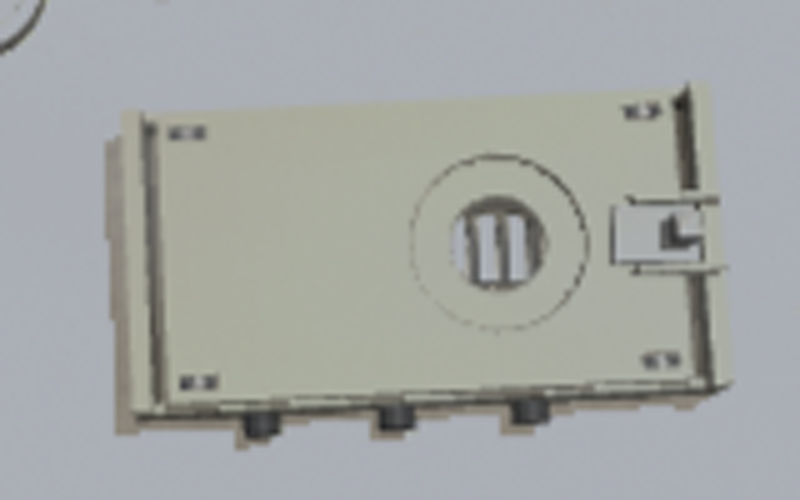

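View pics/c2.png

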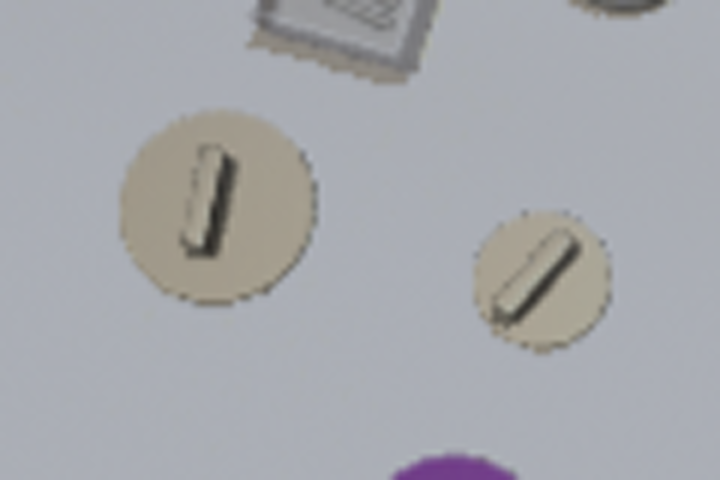

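View pics/c3.png

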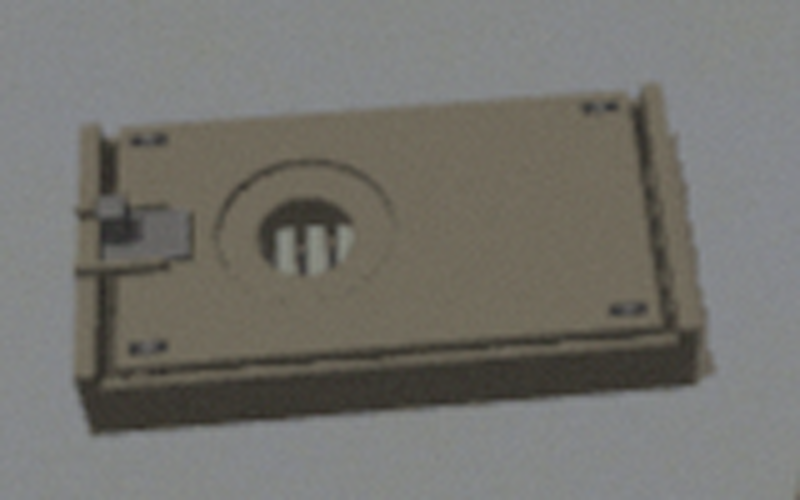

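Run:
```python
from h import *
c=camera_info("top"); s=camera_info("scene")
T=lambda u,v,x0,y0,k:(x0+(u+.5)/k-.5,y0+(v+.5)/k-.5)
def e(u,v,z=.062): return pt(c,*T(u,v,280,210,5),z)
P=dict(TL=e(122,110),TR=e(710,85),BL=e(135,412),BR=e(728,386),op=e(499.5,242.5),opL=e(411,242),opR=e(588,242),tipT=e(613,205,.069),tipB=e(613,263,.069),guideT=e(718,200,.071),guideB=e(722,268,.071))
for k,v in P.items(): print(k,v.round(4))
for (a,b) in (("TR","TL"),("BR","BL"),("BL","TL"),("BR","TR")):
    d=P[b]-P[a]; print(a,b,np.hypot(*d[:2]).round(4),np.degrees(np.arctan2(d[1],d[0])).round(2))
print("ctr",np.mean([P[k] for k in("TL","TR","BL","BR")],0))
# scene
def g(u,v,z=.062): return pt(s,*T(u,v,205,180,5),z)
# scene ring: left 215,right 398, top 158,bottom ~302 ; corners near
for n,(u,v) in dict(opS=(306.5,230),TLs=(90,125),TRs=(652,86),BRs=(697,333),BLs=(78,380)).items(): print(n,g(u,v).round(4))
# cover: mask
im=cv2.imread("pics/top0.png").astype(int)
m=((im[:,:,2]-im[:,:,0])>5).astype(np.uint8)
for n,(x,y) in dict(big=(206,254),small=(260,266)).items():
    mm=np.zeros_like(m); mm[y-26:y+26,x-26:x+26]=m[y-26:y+26,x-26:x+26]
    cs,_=cv2.findContours(mm,cv2.RETR_EXTERNAL,cv2.CHAIN_APPROX_NONE); k=max(cs,key=cv2.contourArea)
    el=cv2.fitEllipse(k); p=pt(c,*el[0],.006); print(n,el,p.round(4))
# rib top ends in c2: 
def r(u,v,z=.036): return pt(c,*T(u,v,170,220,6),z)
for n,(u,v) in dict(endA=(213,148),endB=(196,243)).items(): print(n,r(u,v).round(4))
print("disc",pt(c,*T(218,207,170,220,6),.006).round(4))
```

```text
TL [0.5878 0.0891 0.062 ]
TR [ 0.6    -0.2594  0.062 ]
BL [0.4087 0.0812 0.062 ]
BR [ 0.4216 -0.2631  0.062 ]
op [ 0.5067 -0.1327  0.062 ]
opL [ 0.5074 -0.0808  0.062 ]
opR [ 0.5066 -0.1845  0.062 ]
tipT [ 0.5274 -0.1989  0.069 ]
tipB [ 0.4931 -0.1978  0.069 ]
guideT [ 0.5295 -0.2599  0.071 ]
guideB [ 0.4895 -0.2607  0.071 ]
TR TL 0.3488 92.01
BR BL 0.3446 92.15
BL TL 0.1792 2.51
BR TR 0.1784 1.18
ctr [ 0.50453258 -0.08805564  0.062     ]
opS [ 0.5113 -0.1306  0.062 ]
TLs [ 0.4269 -0.2601  0.062 ]
TRs [0.4139 0.0777 0.062 ]
BRs [0.5944 0.0888 0.062 ]
BLs [ 0.6074 -0.2557  0.062 ]
big ((205.6859588623047, 254.2534942626953), (30.92379379272461, 32.1157112121582), 48.37432098388672) [0.5306 0.3932 0.006 ]
small ((259.8722229003906, 266.4290466308594), (21.82862663269043, 22.34693717956543), 29.2064151763916) [0.4919 0.2263 0.006 ]
endA [0.5565 0.3888 0.036 ]
endB [0.5084 0.3956 0.036 ]
disc [0.5312 0.3925 0.006 ]
```

```bash
cat >> h.py <<'E'
def go(x,y,z,yaw):
    """remaining shift (tool axes, mm) and turn (tool rotvec) to a tool-down pose with tool-x at yaw deg"""
    s=state(); r=RR(s["tool_rot"]); a=np.radians(yaw)
    t=R.from_matrix(np.array([[np.cos(a),np.sin(a),0],[np.sin(a),-np.cos(a),0],[0,0,-1.]]))
    print("t",round(s["time"],2),"tcp",s["tool_pos"].round(4),"yaw",np.degrees(np.arctan2(*r.as_matrix()[1::-1,0])).round(2),"F",s["contact_force"].round(2),"w",round(s["gripper_width"],3))
    print("shift mm",(r.inv().apply(np.array([x,y,z])-s["tool_pos"])*1e3).round(1),"turn",(r.inv()*t).as_rotvec().round(4),"shift after turn",(t.inv().apply(np.array([x,y,z])-s["tool_pos"])*1e3).round(1))
E
python3 -m inch '0 0 0 0 0 .112 0;0 0 0 0 0 .112 0;0 0 0 0 0 .112 0;0 0 0 0 0 .112 0;0 0 0 0 0 .112 0'
python3 -c "
from h import *
go(.5315,.393,.15,-98)"
```

```text
time: 0.57
tool_pos: [0.2569, -0.5694, 0.2308]
tool_rot: [0.0, -0.655, 0.755, 0.0]
contact_force: [0.1, 1.1, -0.3]
gripper_width: 1.0
t 0.57 tcp [ 0.2569 -0.5694  0.2308] yaw -98.12 F [ 0.14  1.07 -0.33] w 1.0
shift mm [-991.5 -135.9   81.5] turn [ 0.0004  0.0008 -0.0021] shift after turn [-991.3 -137.9   80.8]
```

```bash
python3 -m inch '-.02 -.008 0 0 0 0 0;-.033 -.008 0 0 0 0 0;-.033 -.008 0 0 0 0 0;-.033 -.008 0 0 0 0 0;-.033 -.008 0 0 0 0 0;-.033 -.008 0 0 0 0 0;-.033 -.008 0 0 0 0 0;-.033 -.008 0 0 0 0 0;-.033 -.008 0 0 0 0 0;-.033 -.008 0 0 0 0 0'
python3 -m inch '-.033 -.004 0 0 0 0 0;-.033 -.004 0 0 0 0 0;-.033 -.004 0 0 0 0 0;-.033 -.004 0 0 0 0 0;-.033 -.004 0 0 0 0 0;-.033 -.004 0 0 0 0 0;-.033 -.004 0 0 0 0 0;-.033 -.004 0 0 0 0 0;-.033 -.004 0 0 0 0 0;-.033 -.004 0 0 0 0 0'
python3 -c "
from h import *
go(.5315,.393,.15,-98)"
```

```text
time: 1.4
tool_pos: [0.3794, -0.2648, 0.231]
tool_rot: [0.0, -0.657, 0.754, 0.0]
contact_force: [0.5, -0.1, 0.6]
gripper_width: 0.998
time: 2.23
tool_pos: [0.4637, 0.0568, 0.2311]
tool_rot: [0.0, -0.657, 0.754, -0.0]
contact_force: [0.7, -0.1, 0.6]
gripper_width: 1.003
t 2.23 tcp [0.4637 0.0568 0.2311] yaw -97.79 F [ 0.7  -0.05  0.57] w 1.003
shift mm [-342.3  -21.6   81.1] turn [-0.0001 -0.      0.0036] shift after turn [-342.4  -20.4   81.1]
```

```bash
python3 -m inch '-.033 -.002 .004 0 0 0 0;-.033 -.002 .008 0 0 0 0;-.033 -.002 .008 0 0 0 0;-.033 -.002 .008 0 0 0 0;-.033 -.002 .008 0 0 0 0;-.033 -.002 .008 0 0 0 0;-.033 -.002 .008 0 0 0 0;-.033 -.002 .008 0 0 0 0;-.03 -.002 .008 0 0 0 0;-.02 0 .008 0 0 0 0'
python3 -m inch '0 0 0 0 0 0 0;0 0 0 0 0 0 0'
python3 - <<'E'
from h import *
go(.5315,.393,.15,-98)
c=camera_info("wrist"); print(c); cv2.imwrite("pics/w1.png",grab_frame("wrist"))
E
```

```text
time: 3.07
tool_pos: [0.5241, 0.3662, 0.1544]
tool_rot: [-0.0, -0.658, 0.753, 0.0]
contact_force: [-0.4, -0.7, 0.3]
gripper_width: 1.001
time: 3.23
tool_pos: [0.5234, 0.364, 0.1539]
tool_rot: [-0.001, -0.658, 0.753, 0.0]
contact_force: [0.6, -0.5, -0.3]
gripper_width: 1.0
t 3.23 tcp [0.5234 0.364  0.1539] yaw -97.71 F [ 0.59 -0.52 -0.31] w 1.0
shift mm [-29.8  -4.1   3.9] turn [ 0.0019 -0.0018  0.0051] shift after turn [-29.8  -3.9   3.9]
{'vertical_fov': 69.99566534428038, 'cx': 322.8601341777892, 'cy': 240.85019871000938, 'origin': array([0.58813985, 0.35599684, 0.29726817]), 'rotation': array([-0.08740221, -0.65273098,  0.74609777,  0.09818982])}
```

View pics/w1.png

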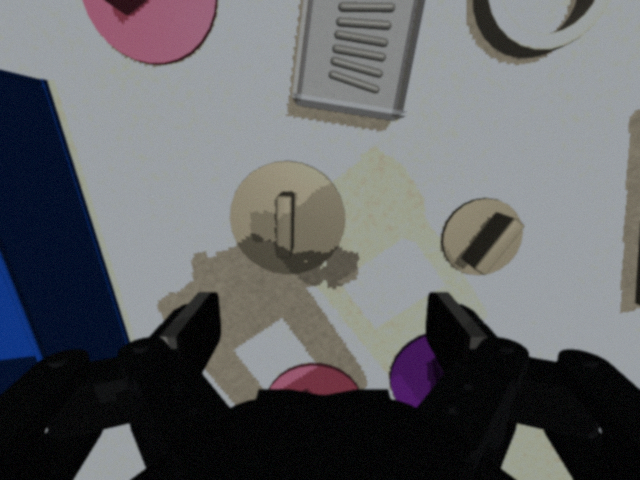

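Run:
```python
from h import *
c=camera_info("wrist"); im=cv2.imread("pics/w1.png")
cv2.imwrite("pics/w1c.png",cv2.resize(im[150:290,220:360],None,fx=4,fy=4,interpolation=cv2.INTER_CUBIC))
print(pt(c,288,217,.006), pt(c,276,197,.036),pt(c,295,197,.036),pt(c,279,250,.036),pt(c,293,254,.036))
```

```text
[0.53572869 0.39231042 0.006     ] [0.55773072 0.39511275 0.036     ] [0.55578333 0.38070424 0.036     ] [0.51568425 0.39988778 0.036     ] [0.51088903 0.38934802 0.036     ]
```

View pics/w1c.png

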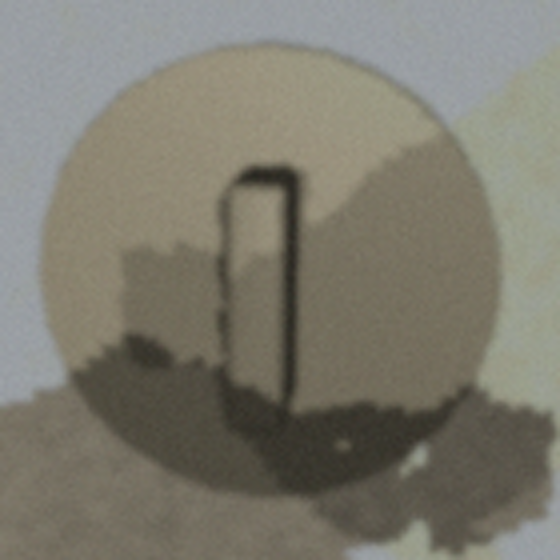

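```bash
python3 -m inch '-.015 -.003 .01 0 0 0 0;-.0141 -.0033 .02 0 0 0 0;0 0 .025 0 0 0 0;0 0 .025 0 0 0 0;0 0 .02 0 0 0 0;0 0 .015 0 0 0 0.3;0 0 .01 0 0 0 .5;0 0 .01 0 0 0 .6;0 0 0 0 0 0 .6;0 0 0 0 0 0 .6'
python3 - <<'E'
from h import *
go(.5335,.392,.0115,-97.5)
cv2.imwrite("pics/w2.png",grab_frame("wrist"))
E
```

```text
time: 4.12
tool_pos: [0.5347, 0.3915, 0.0207]
tool_rot: [0.0, -0.657, 0.754, -0.0]
contact_force: [0.3, 1.0, 0.5]
gripper_width: 0.405
t 4.12 tcp [0.5347 0.3915 0.0207] yaw -97.82 F [0.31 0.99 0.5 ] w 0.405
shift mm [-0.3  1.3  9.2] turn [-0.0004  0.0002 -0.0056] shift after turn [-0.3  1.3  9.2]
```

View pics/w2.png

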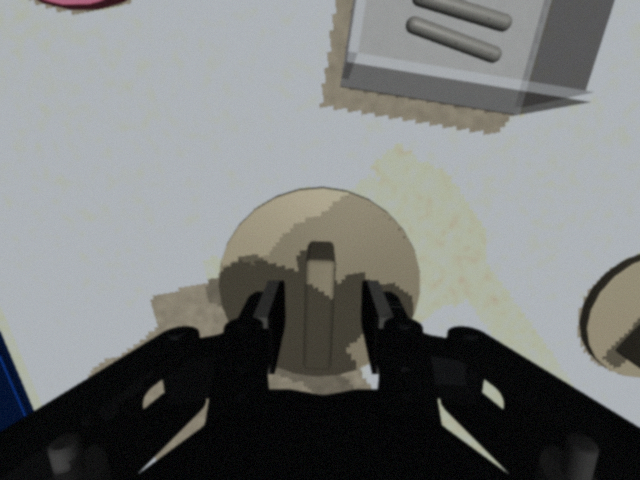

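The rib at columns 304–336 is centred between the pads at 284 and 362. I'll go down and close.

```bash
python3 -m inch '0 0 .005 0 0 0 .6;0 0 .004 0 0 0 .6;0 0 0 0 0 0 .8;0 0 0 0 0 0 .9;0 0 0 0 0 0 1;0 0 0 0 0 0 1;0 0 0 0 0 0 1;0 0 0 0 0 0 1'
python3 -c "
from h import *
go(.5335,.392,.0115,-97.5)"
```

```text
time: 4.83
tool_pos: [0.5344, 0.3917, 0.0113]
tool_rot: [0.0, -0.657, 0.754, 0.0]
contact_force: [-0.5, 1.3, -0.6]
gripper_width: 0.124
t 4.83 tcp [0.5344 0.3917 0.0113] yaw -97.8 F [-0.51  1.3  -0.58] w 0.124
shift mm [-0.2  0.9 -0.2] turn [-0.      0.     -0.0052] shift after turn [-0.2  0.9 -0.2]
```

```bash
python3 -m inch '0 0 -.01 0 0 0 1;0 0 -.02 0 0 0 1;0 0 -.03 0 0 0 1;0 0 -.03 0 0 0 1;0 0 -.03 0 0 0 1;0 0 -.015 0 0 -.06 1;0 0 0 0 0 -.06 1;0 0 0 0 0 -.051 1'
python3 - <<'E'
from h import *
go(.5025,-.003,.145,-88)
print(camera_info("wrist"));cv2.imwrite("pics/w3.png",grab_frame("wrist"))
E
```

```text
time: 5.5
tool_pos: [0.5354, 0.3922, 0.1495]
tool_rot: [-0.002, 0.72, -0.694, 0.001]
contact_force: [0.5, 0.1, -2.9]
gripper_width: 0.125
t 5.5 tcp [0.5354 0.3922 0.1495] yaw -87.84 F [ 0.53  0.1  -2.88] w 0.125
shift mm [393.7  47.8   3.6] turn [-0.0038  0.002   0.0027] shift after turn [393.8  46.7   4.5]
{'vertical_fov': 69.99566534428038, 'cx': 322.8601341777892, 'cy': 240.85019871000938, 'origin': array([0.59981871, 0.39486373, 0.29330643]), 'rotation': array([ 0.09216924,  0.7149032 , -0.68729523, -0.08968558])}
```

View pics/w3.png

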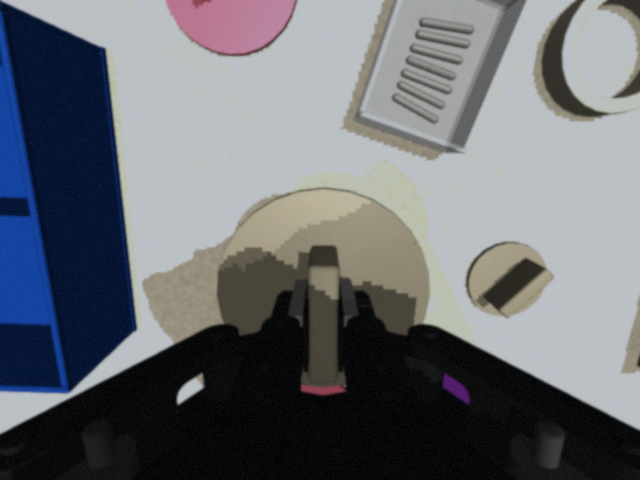

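Run:
```python
from h import *
c=camera_info("wrist");s=state()
a=s["tool_pos"][2]-.0113+.006
for u,v in ((323,188),(217,281),(429,281)): print(pt(c,u,v,a)-s["tool_pos"])
```

```text
[ 0.04872137  0.00224491 -0.0053    ]
[ 0.00386899  0.04965546 -0.0053    ]
[ 0.00786138 -0.0486262  -0.0053    ]
```

```bash
python3 -m inch '.015 .002 0 0 0 0 1;.03 .0035 0 0 0 0 1;.035 .004 0 0 0 0 1;.035 .004 0 0 0 0 1;.035 .004 0 0 0 0 1;.035 .004 0 0 0 0 1;.035 .004 0 0 0 0 1;.035 .004 0 0 0 0 1;.035 .004 0 0 0 0 1;.035 .004 0 0 0 0 1'
python3 -m inch '.03 .004 0 0 0 0 1;.025 .0025 0 0 0 0 1;.015 .001 0 0 0 0 1;0 0 0 0 0 0 1;0 0 0 0 0 0 1'
python3 - <<'E'
from h import *
go(.5045,-.0035,.0735,-88)
c=camera_info("wrist");cv2.imwrite("pics/w4.png",grab_frame("wrist"))
cv2.imwrite("pics/s4.png",grab_frame("scene"))
E
```

```text
time: 6.38
tool_pos: [0.5075, 0.064, 0.1464]
tool_rot: [0.0, 0.719, -0.695, -0.0]
contact_force: [1.6, -0.1, -1.8]
gripper_width: 0.125
time: 6.8
tool_pos: [0.5029, -0.0051, 0.1464]
tool_rot: [-0.0, 0.718, -0.696, -0.0]
contact_force: [0.5, 1.0, -1.8]
gripper_width: 0.126
t 6.8 tcp [ 0.5029 -0.0051  0.1464] yaw -88.15 F [ 0.51  1.04 -1.83] w 0.126
shift mm [-1.5 -1.6 72.9] turn [ 0.0001  0.0006 -0.0027] shift after turn [-1.5 -1.6 72.9]
```

View pics/w4.png

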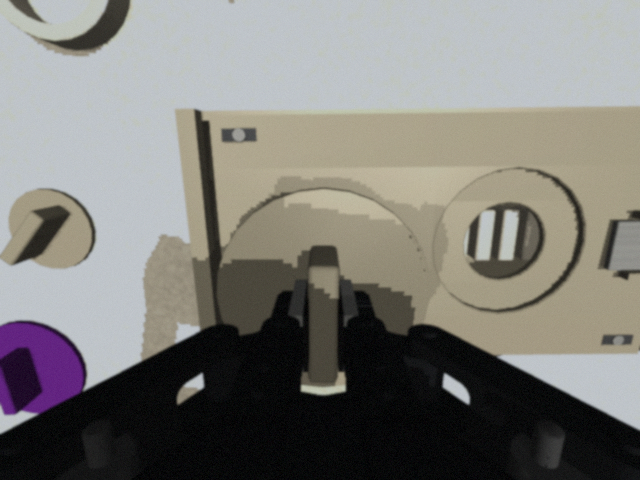

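View pics/s4.png

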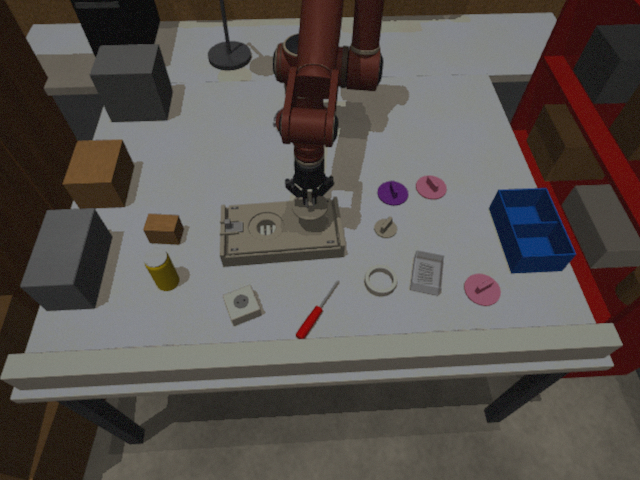

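The cover is held level over the blank half, and the opening spans about 434–583 × 168–311 in the wrist view. I'll measure that again from here.

Run:
```python
from h import *
c=camera_info("wrist")
for n,(u,v) in dict(L=(434,243),Rr=(583,232),T=(518,168),B=(500,311)).items(): print(n,pt(c,u,v,.062).round(4))
# panel edge lines: end wall left top edge; 
for n,(u,v) in dict(TLo=(177,110),tip1=(604,245)).items(): print(n,pt(c,u,v,.062).round(4))
P=np.array([pt(c,u,v,.062)[:2] for u,v in((434,243),(583,232),(518,168),(500,311))])
print("centre",(P[0,1]+P[1,1])/2,(P[2,0]+P[3,0])/2)
```

```text
L [ 0.5082 -0.0801  0.062 ]
Rr [ 0.5197 -0.1809  0.062 ]
T [ 0.5607 -0.1286  0.062 ]
B [ 0.4588 -0.1343  0.062 ]
TLo [0.5882 0.0906 0.062 ]
tip1 [ 0.5111 -0.1975  0.062 ]
centre -0.13047451436123722 0.5097560046632135
```

```bash
python3 -m inch '0 -.0013 .01 0 0 0 1;0 -.0013 .02 0 0 0 1;0 0 .018 0 0 0 1;0 0 .01 0 0 0 1;0 0 .005 0 0 0 1;0 0 .003 0 0 0 1;0 0 .002 0 0 0 1;0 0 .001 0 0 0 1;0 0 0 0 0 0 1'
python3 -c "
from h import *
go(.5055,-.0035,.0735,-88)"
```

```text
time: 7.65
tool_pos: [0.5063, -0.0046, 0.078]
tool_rot: [-0.0, 0.719, -0.695, 0.001]
contact_force: [-0.2, -0.4, -2.5]
gripper_width: 0.128
t 7.65 tcp [ 0.5063 -0.0046  0.078 ] yaw -88.0 F [-0.22 -0.44 -2.54] w 0.128
shift mm [-1.1  0.8  4.5] turn [-0.0012 -0.0002 -0.    ] shift after turn [-1.1  0.8  4.5]
```

```bash
python3 -m inch '0 0 .001 0 0 0 1;0 0 .001 0 0 0 1;0 0 .001 0 0 0 1;0 0 0 0 0 0 1'
python3 -m inch '0 0 .0005 0 0 0 1;0 0 .0005 0 0 0 1;0 0 0 0 0 0 1'
python3 -m inch '0 0 .0005 0 0 0 1;0 0 0 0 0 0 1'
```

```text
time: 7.98
tool_pos: [0.5057, -0.0046, 0.0743]
tool_rot: [-0.0, 0.719, -0.695, -0.0]
contact_force: [0.5, 0.3, -2.6]
gripper_width: 0.124
time: 8.23
tool_pos: [0.5058, -0.0046, 0.0733]
tool_rot: [-0.0, 0.719, -0.695, 0.0]
contact_force: [-0.1, -0.9, -1.4]
gripper_width: 0.127
time: 8.4
tool_pos: [0.5058, -0.0046, 0.0732]
tool_rot: [0.0, 0.719, -0.695, -0.0]
contact_force: [-1.5, 0.2, 1.5]
gripper_width: 0.124
```

```bash
python3 -m inch '0 0 0 0 0 0 1;0 0 0 0 0 0 1;0 0 0 0 0 0 .85;0 0 0 0 0 0 .82;0 0 0 0 0 0 .82;0 0 0 0 0 0 .82'
python3 - <<'E'
from h import *
go(.5055,-.0035,.0735,-88)
cv2.imwrite("pics/w5.png",grab_frame("wrist"))
E
```

```text
time: 8.9
tool_pos: [0.506, -0.0046, 0.0728]
tool_rot: [-0.0, 0.719, -0.695, 0.0]
contact_force: [0.5, -0.3, 0.6]
gripper_width: 0.179
t 8.9 tcp [ 0.506  -0.0046  0.0728] yaw -88.0 F [ 0.49 -0.35  0.64] w 0.179
shift mm [-1.1  0.4 -0.7] turn [-0.0005 -0.0001 -0.0001] shift after turn [-1.1  0.4 -0.7]
```

View pics/w5.png

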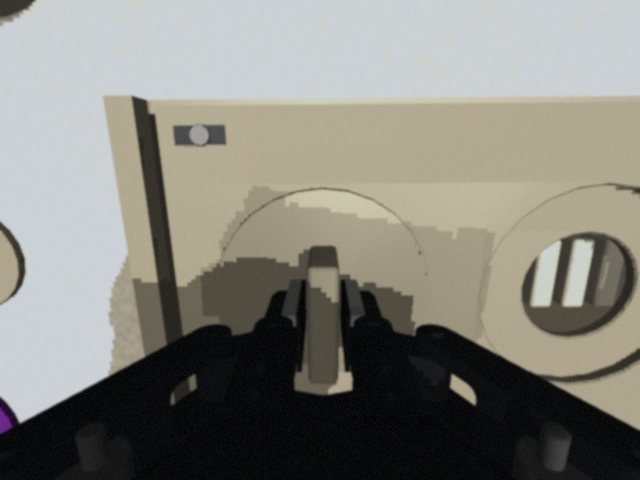

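```bash
python3 -m inch '.002 0 0 0 0 0 .82;.002 0 0 0 0 0 .82;.003 0 0 0 0 0 .82;.004 0 0 0 0 0 .82;.004 0 0 0 0 0 .82;.004 0 0 0 0 0 .82;.004 0 0 0 0 0 .82;.004 0 0 0 0 0 .82;.004 0 0 0 0 0 .82;.004 0 0 0 0 0 .82'
python3 -m inch '.004 0 0 0 0 0 .82;.004 0 0 0 0 0 .82;.004 0 0 0 0 0 .82;.004 0 0 0 0 0 .82;.004 0 0 0 0 0 .82;.004 0 0 0 0 0 .82;.004 0 0 0 0 0 .82;.003 0 0 0 0 0 .82;.003 0 0 0 0 0 .82;.002 0 0 0 0 0 .82'
python3 - <<'E'
from h import *
go(.510,-.131,.0735,-88)
cv2.imwrite("pics/w6.png",grab_frame("wrist"))
E
```

```text
time: 9.78
tool_pos: [0.507, -0.0401, 0.0728]
tool_rot: [0.0, 0.719, -0.695, -0.0]
contact_force: [-0.1, 1.4, 0.3]
gripper_width: 0.176
time: 10.62
tool_pos: [0.5082, -0.0759, 0.0728]
tool_rot: [0.0, 0.719, -0.695, -0.0]
contact_force: [0.4, 1.0, 0.1]
gripper_width: 0.179
t 10.62 tcp [ 0.5082 -0.0759  0.0728] yaw -88.02 F [0.38 0.98 0.05] w 0.179
shift mm [55.1  0.1 -0.7] turn [ 0.0001 -0.     -0.0003] shift after turn [55.1  0.2 -0.7]
```

View pics/w6.png

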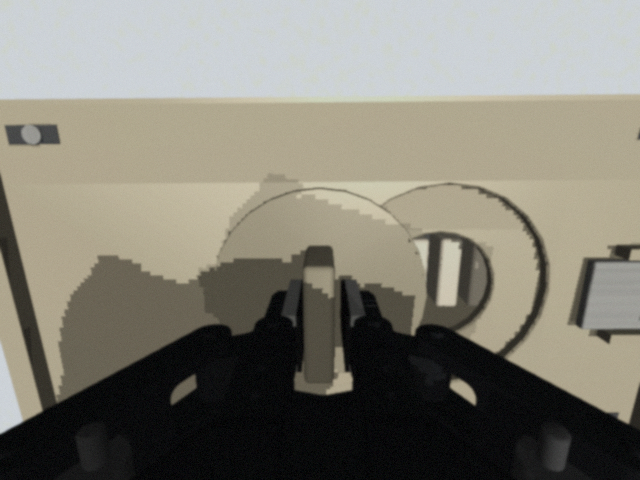

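The cover lags against the left finger and overlaps the opening. Its apex is at (318,188), the opening's apex at (450,183) and the opening's right edge at (548,268). I'll check the lateral alignment.

Run:
```python
from h import *
c=camera_info("wrist"); im=cv2.imread("pics/w6.png")
cv2.imwrite("pics/w6c.png",cv2.resize(im[170:310,200:560],None,fx=2.2,fy=2.2,interpolation=cv2.INTER_CUBIC))
ex=np.array([np.cos(.035),np.sin(.035)]);ey=np.array([-ex[1],ex[0]])
def f(u,v,z): p=pt(c,u,v,z)[:2]; return (p@ex).round(4),(p@ey).round(4)
print("cover apex",f(322,187.5,.068),"L",f(218,262,.068),"R",f(427,268,.068))
print("hole apex",f(450,183,.062),"R",f(547,268,.062), f(540,310,.062))
print("tcp",state()["tool_pos"][:2]@ex,state()["tool_pos"][:2]@ey)
```

```text
cover apex (np.float64(0.5543), np.float64(-0.0931)) L (np.float64(0.5206), np.float64(-0.0458)) R (np.float64(0.5177), np.float64(-0.1412))
hole apex (np.float64(0.5557), np.float64(-0.1502)) R (np.float64(0.5157), np.float64(-0.2004)) (np.float64(0.4938), np.float64(-0.2006))
tcp 0.5052811756070761 -0.0939122274750806
```

View pics/w6c.png

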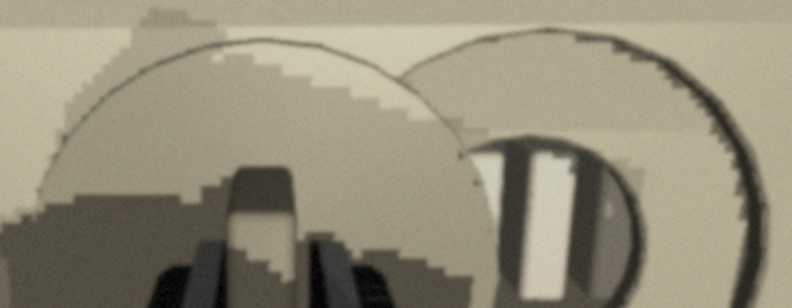

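```bash
python3 -m inch '.002 0 0 0 0 0 .82;.003 0 0 0 0 0 .82;.004 0 0 0 0 0 .82;.004 0 0 0 0 0 .82;.004 0 0 0 0 0 .82;.004 0 0 0 0 0 .82;.004 0 0 0 0 0 .82;.004 0 0 0 0 0 .82;.004 0 0 0 0 0 .82;.003 0 0 0 0 0 .82'
python3 -m inch '.002 0 0 0 0 0 .82;.002 0 0 0 0 0 .82;.002 0 0 0 0 0 .82;.002 0 0 0 0 0 .82;.001 0 0 0 0 0 .82;.001 0 0 0 0 0 .82;0 0 0 0 0 0 .82'
python3 - <<'E'
from h import *
go(.510,-.131,.0735,-88)
cv2.imwrite("pics/w7.png",grab_frame("wrist"))
E
```

```text
time: 11.5
tool_pos: [0.5098, -0.1119, 0.0732]
tool_rot: [-0.0, 0.719, -0.695, 0.0]
contact_force: [0.0, 2.6, 3.0]
gripper_width: 0.18
time: 12.08
tool_pos: [0.5096, -0.1218, 0.0725]
tool_rot: [0.0, 0.719, -0.695, -0.0]
contact_force: [0.6, -0.1, -1.5]
gripper_width: 0.18
t 12.08 tcp [ 0.5096 -0.1218  0.0725] yaw -88.01 F [ 0.6  -0.11 -1.52] w 0.18
shift mm [ 9.2 -0.1 -1. ] turn [ 0.0006 -0.0004 -0.0002] shift after turn [ 9.2 -0.1 -1. ]
```

View pics/w7.png

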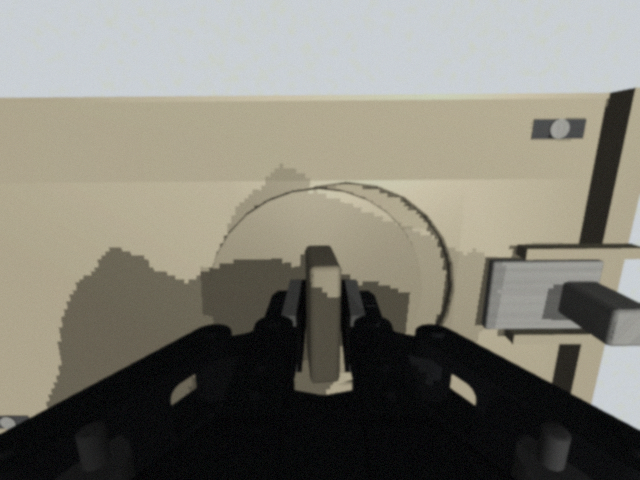

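The cover is tipping in, with its rim at 415 and the opening's edge at 452, so about 10 mm remains. I'll continue in 1 mm rows and watch the force.

```bash
python3 -m inch '.001 0 0 0 0 0 .82;.001 0 0 0 0 0 .82;.001 0 0 0 0 0 .82'
python3 -m inch '.001 0 0 0 0 0 .82;.001 0 0 0 0 0 .82'
python3 - <<'E'
from h import *
go(.510,-.131,.0735,-88)
cv2.imwrite("pics/w8.png",grab_frame("wrist"))
E
```

```text
time: 12.38
tool_pos: [0.5098, -0.1245, 0.0727]
tool_rot: [0.0, 0.719, -0.695, -0.0]
contact_force: [0.2, 1.6, -0.6]
gripper_width: 0.184
time: 12.55
tool_pos: [0.51, -0.1266, 0.0727]
tool_rot: [0.0, 0.719, -0.695, -0.0]
contact_force: [0.2, 1.0, -0.7]
gripper_width: 0.182
t 12.55 tcp [ 0.51   -0.1266  0.0727] yaw -88.01 F [ 0.21  1.01 -0.7 ] w 0.182
shift mm [ 4.4  0.1 -0.8] turn [ 0.0001  0.0001 -0.0001] shift after turn [ 4.4  0.1 -0.8]
```

View pics/w8.png

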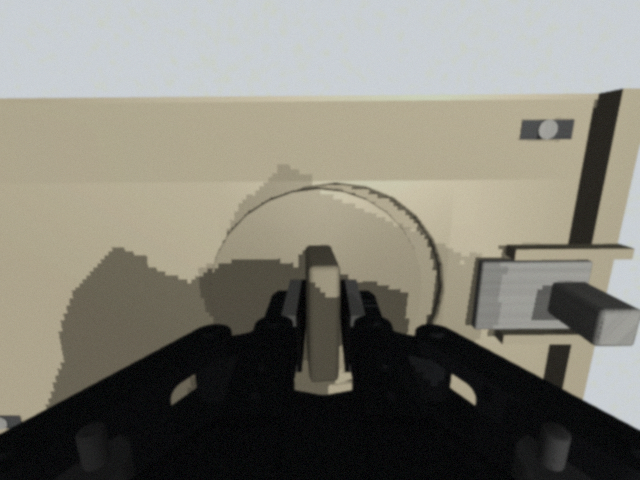

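```bash
python3 -m inch '.001 0 0 0 0 0 .82;.001 0 0 0 0 0 .82'
python3 -m inch '.001 0 0 0 0 0 .82;.001 0 0 0 0 0 .82'
python3 -m inch '.001 0 0 0 0 0 .82'
python3 - <<'E'
from h import *
go(.510,-.131,.0735,-88)
cv2.imwrite("pics/w9.png",grab_frame("wrist"))
E
```

```text
time: 12.77
tool_pos: [0.5101, -0.1286, 0.0728]
tool_rot: [-0.0, 0.719, -0.695, -0.0]
contact_force: [-1.0, 0.3, -0.6]
gripper_width: 0.182
time: 12.93
tool_pos: [0.5102, -0.1306, 0.0728]
tool_rot: [-0.0, 0.719, -0.695, 0.0]
contact_force: [-0.4, 1.4, 0.6]
gripper_width: 0.179
time: 13.02
tool_pos: [0.5102, -0.1316, 0.0728]
tool_rot: [0.0, 0.719, -0.695, -0.0]
contact_force: [-0.8, 0.2, -1.1]
gripper_width: 0.18
t 13.02 tcp [ 0.5102 -0.1316  0.0728] yaw -88.01 F [-0.85  0.21 -1.13] w 0.18
shift mm [-0.6  0.2 -0.7] turn [ 0.     -0.     -0.0001] shift after turn [-0.6  0.2 -0.7]
```

View pics/w9.png

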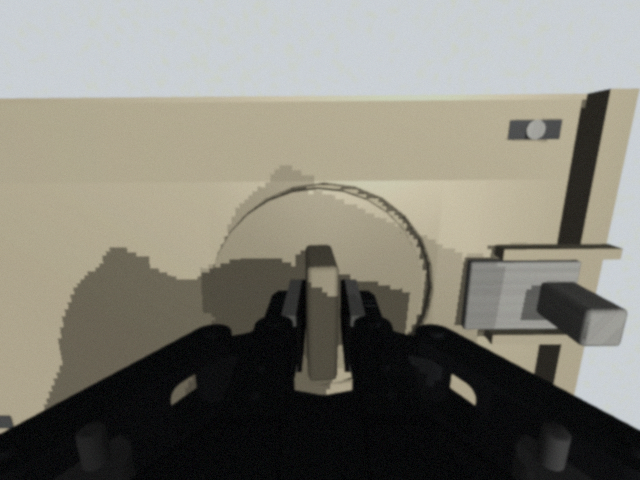

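```bash
python3 -m inch '.001 0 0 0 0 0 .82'
python3 -m inch '.0005 0 0 0 0 0 .82'
python3 -m inch '.0005 0 0 0 0 0 .82;0 0 0 0 0 0 .82'
python3 - <<'E'
from h import *
go(.510,-.131,.0735,-88)
im=grab_frame("wrist")
cv2.imwrite("pics/w10.png",im[160:400,180:460].repeat(2,0).repeat(2,1))
E
```

```text
time: 13.15
tool_pos: [0.5102, -0.1325, 0.0728]
tool_rot: [-0.0, 0.719, -0.695, -0.0]
contact_force: [0.7, 0.5, 0.1]
gripper_width: 0.18
time: 13.23
tool_pos: [0.5103, -0.1331, 0.0728]
tool_rot: [-0.0, 0.719, -0.695, 0.0]
contact_force: [0.4, 0.7, -0.4]
gripper_width: 0.184
time: 13.4
tool_pos: [0.5103, -0.1335, 0.0728]
tool_rot: [-0.0, 0.719, -0.695, 0.0]
contact_force: [0.3, 1.0, -0.8]
gripper_width: 0.182
t 13.4 tcp [ 0.5103 -0.1335  0.0728] yaw -88.01 F [ 0.3   1.02 -0.77] w 0.182
shift mm [-2.6  0.2 -0.7] turn [-0.0001  0.0001 -0.0002] shift after turn [-2.6  0.2 -0.7]
```

View pics/w10.png

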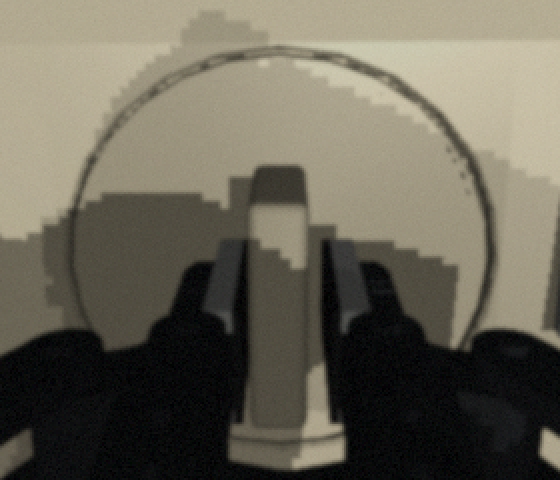

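The ring gap now shows all round and the rib stands upright, so the cover appears to have dropped in. I'll open, lift and look.

```bash
python3 -m inch '0 0 0 0 0 0 .75;0 0 -.002 0 0 0 .7;0 0 -.005 0 0 0 .65;0 0 -.015 0 0 0 .6;0 0 -.025 0 0 0 .6;0 0 -.03 0 0 0 .6;0 0 -.02 0 0 0 .6;0 0 0 0 0 0 .6'
python3 - <<'E'
from h import *
go(.510,-.131,.0735,-88)
im=grab_frame("wrist"); cv2.imwrite("pics/w11.png",im)
im=grab_frame("scene");cv2.imwrite("pics/s11.png",cv2.resize(im[170:280,205:365],None,fx=5,fy=5,interpolation=cv2.INTER_CUBIC))
E
```

```text
time: 14.12
tool_pos: [0.5135, -0.1349, 0.1765]
tool_rot: [-0.002, 0.719, -0.695, 0.005]
contact_force: [0.4, -0.2, 0.9]
gripper_width: 0.401
t 14.12 tcp [ 0.5135 -0.1349  0.1765] yaw -88.0 F [ 0.45 -0.19  0.9 ] w 0.401
shift mm [ -4.5   4.3 102.9] turn [-0.0098 -0.0047  0.    ] shift after turn [ -4.    3.3 103. ]
```

View pics/w11.png

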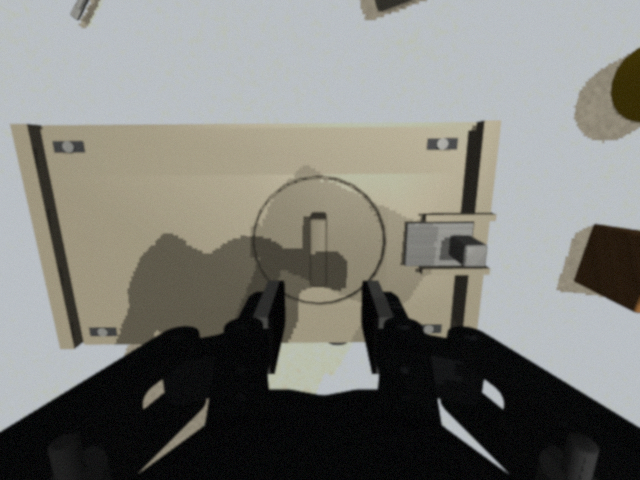

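View pics/s11.png

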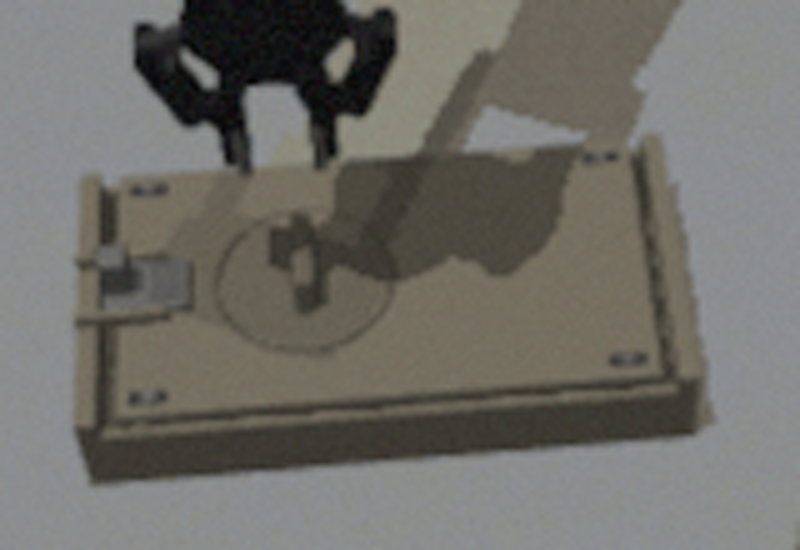

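The cover lies flush: the ring gap is even in both views, and the catch is still open with its tab top at about (474,250). I'll locate the tab.

Run:
```python
from h import *
c=camera_info("wrist")
im=cv2.imread("pics/w11.png"); cv2.imwrite("pics/w11c.png",cv2.resize(im[200:290,390:510],None,fx=6,fy=6,interpolation=cv2.INTER_CUBIC))
t=camera_info("top")
print(pt(c,474,254,.099),pt(t,280+679/5,210+225/5,.099))
print("cover rib top mid",pt(c,318.5,250,.092))
print("pred tab", np.array([.5045,-.088])+ -.15*np.array([-.035,1]))
```

```text
[ 0.51295084 -0.23323012  0.099     ] [ 0.50952502 -0.23331121  0.099     ]
cover rib top mid [ 0.50996708 -0.13072628  0.092     ]
pred tab [ 0.50975 -0.238  ]
```

View pics/w11c.png

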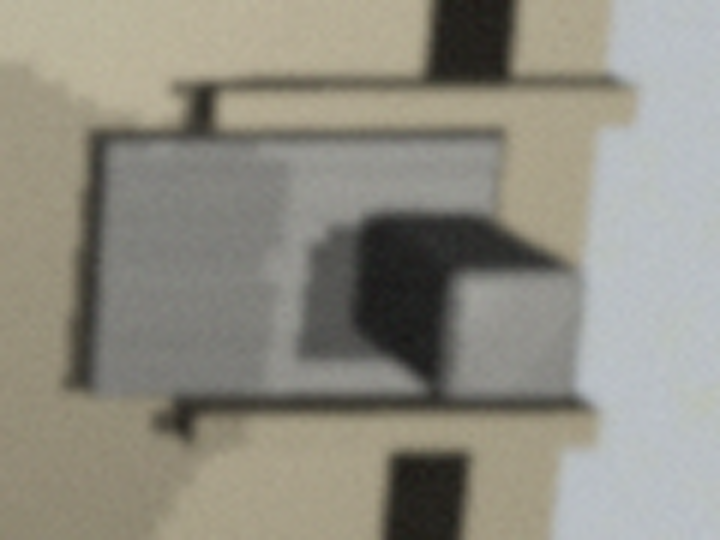

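```bash
python3 -m inch '.02 0 0 0 0 0 .8;.03 0 0 0 0 0 1;.035 0 0 0 0 0 1;.035 0 0 0 0 0 1;.025 0 0 0 0 0 1;.01 0 0 0 0 0 1;0 0 0 0 0 0 1;0 0 0 0 0 0 1'
python3 -c "
from h import *
go(.5115,-.29,.082,-88)"
```

```text
time: 14.88
tool_pos: [0.515, -0.2876, 0.1683]
tool_rot: [-0.0, 0.719, -0.695, -0.002]
contact_force: [-0.0, 1.1, 1.0]
gripper_width: -0.002
t 14.88 tcp [ 0.515  -0.2876  0.1683] yaw -88.04 F [-0.03  1.11  0.95] w -0.002
shift mm [ 2.5  3.4 86.3] turn [ 0.002   0.0024 -0.0007] shift after turn [ 2.3  3.6 86.3]
```

```bash
python3 -m inch '.002 .0035 .015 0 0 0 1;0 0 .025 0 0 0 1;0 0 .02 0 0 0 1;0 0 .015 0 0 0 1;0 0 .008 0 0 0 1;0 0 .003 0 0 0 1;0 0 0 0 0 0 1'
python3 - <<'E'
from h import *
go(.5115,-.29,.082,-88)
im=grab_frame("wrist"); cv2.imwrite("pics/w12.png",im)
E
```

```text
time: 15.47
tool_pos: [0.512, -0.2892, 0.0831]
tool_rot: [0.0, 0.72, -0.694, -0.001]
contact_force: [0.7, 0.2, 0.4]
gripper_width: -0.002
t 15.47 tcp [ 0.512  -0.2892  0.0831] yaw -87.94 F [0.73 0.21 0.42] w -0.002
shift mm [0.7 0.5 1.1] turn [0.0011 0.0011 0.0011] shift after turn [0.7 0.5 1.1]
```

View pics/w12.png

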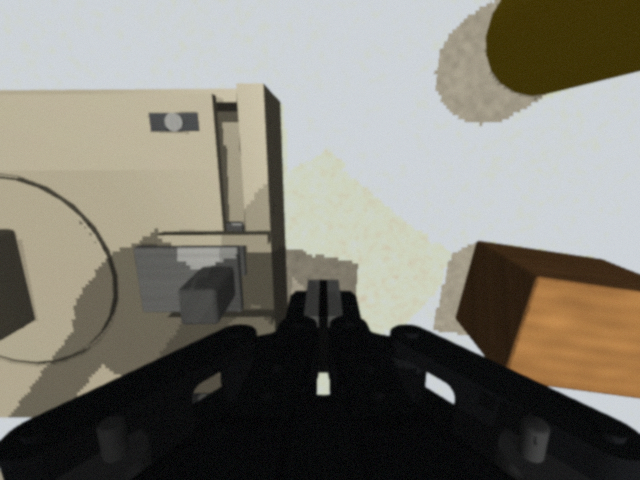

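The closed fingers at (320,300) stand on the -y side of the tab at (205,300), clear of the carton. I'll push towards +y.

```bash
python3 -m inch '-.005 0 0 0 0 0 1;-.006 0 0 0 0 0 1;-.005 0 0 0 0 0 1;-.003 0 0 0 0 0 1;-.003 0 0 0 0 0 1;-.003 0 0 0 0 0 1;-.003 0 0 0 0 0 1;-.003 0 0 0 0 0 1'
python3 -m inch '-.003 0 0 0 0 0 1;-.003 0 0 0 0 0 1;-.003 0 0 0 0 0 1;-.003 0 0 0 0 0 1;-.003 0 0 0 0 0 1'
python3 -m inch '-.003 0 0 0 0 0 1;-.003 0 0 0 0 0 1'
python3 - <<'E'
from h import *
go(.5115,-.29,.082,-88)
im=grab_frame("wrist"); cv2.imwrite("pics/w13.png",im)
E
```

```text
time: 16.18
tool_pos: [0.5112, -0.2594, 0.0838]
tool_rot: [0.0, 0.719, -0.695, 0.0]
contact_force: [0.5, -3.2, -0.4]
gripper_width: -0.002
time: 16.6
tool_pos: [0.5105, -0.2445, 0.0838]
tool_rot: [0.0, 0.719, -0.695, 0.0]
contact_force: [0.1, -2.1, 0.3]
gripper_width: -0.001
time: 16.77
tool_pos: [0.5103, -0.2384, 0.0838]
tool_rot: [0.0, 0.719, -0.695, -0.0]
contact_force: [-1.3, -2.2, 0.5]
gripper_width: 0.001
t 16.77 tcp [ 0.5103 -0.2384  0.0838] yaw -88.01 F [-1.3  -2.21  0.48] w 0.001
shift mm [51.7  0.6  1.8] turn [ 0.0003 -0.0001 -0.0001] shift after turn [51.7  0.6  1.8]
```

View pics/w13.png

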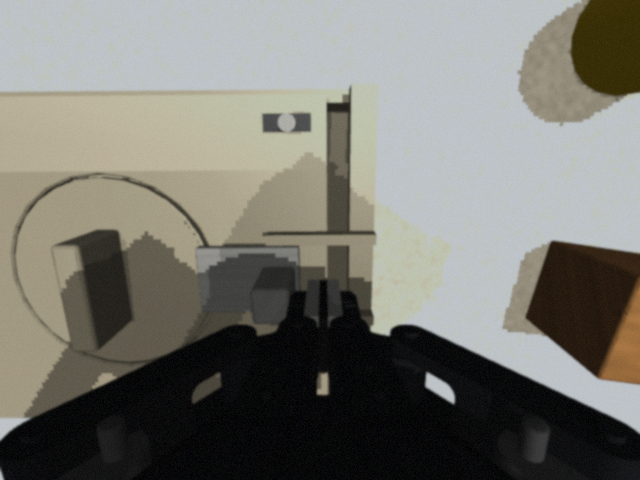

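The tongue tip has reached the cover's rim and the drag is steady at 2 N. I'll go on until the end stop.

```bash
python3 -m inch '-.002 0 0 0 0 0 1;-.002 0 0 0 0 0 1;-.002 0 0 0 0 0 1'
python3 -m inch '-.0015 0 0 0 0 0 1;-.0015 0 0 0 0 0 1'
python3 -m inch '-.0015 0 0 0 0 0 1'
python3 -m inch '-.001 0 0 0 0 0 1'
python3 -m inch '-.001 0 0 0 0 0 1'
```

```text
time: 17.07
tool_pos: [0.5101, -0.2325, 0.0838]
tool_rot: [0.0, 0.719, -0.695, -0.0]
contact_force: [-1.9, -1.8, 0.5]
gripper_width: -0.0
time: 17.23
tool_pos: [0.51, -0.2294, 0.0838]
tool_rot: [0.0, 0.719, -0.695, -0.0]
contact_force: [-1.5, -1.2, 1.1]
gripper_width: -0.002
time: 17.32
tool_pos: [0.51, -0.2279, 0.0838]
tool_rot: [0.0, 0.719, -0.695, -0.0]
contact_force: [-1.7, -2.0, -0.1]
gripper_width: 0.005
time: 17.4
tool_pos: [0.51, -0.2269, 0.0838]
tool_rot: [0.0, 0.719, -0.695, -0.0]
contact_force: [-1.3, -3.0, 0.6]
gripper_width: 0.001
time: 17.48
tool_pos: [0.5099, -0.226, 0.0838]
tool_rot: [0.0, 0.719, -0.695, -0.0]
contact_force: [-2.0, -2.6, -0.3]
gripper_width: 0.001
```

```bash
python3 -m inch '-.001 0 0 0 0 0 1'
python3 -m inch '-.001 0 0 0 0 0 1'
python3 -m inch '-.0005 0 0 0 0 0 1;-.0005 0 0 0 0 0 1'
python3 - <<'E'
from h import *
im=grab_frame("wrist"); cv2.imwrite("pics/w14.png",im)
E
```

```text
time: 17.57
tool_pos: [0.5099, -0.2258, 0.0839]
tool_rot: [0.001, 0.719, -0.695, 0.001]
contact_force: [-1.8, -7.1, -0.3]
gripper_width: -0.004
time: 17.65
tool_pos: [0.5099, -0.2257, 0.084]
tool_rot: [0.001, 0.719, -0.695, 0.002]
contact_force: [-1.7, -10.1, -2.2]
gripper_width: 0.0
time: 17.82
tool_pos: [0.5099, -0.2257, 0.084]
tool_rot: [0.002, 0.719, -0.695, 0.002]
contact_force: [-1.2, -12.5, -2.8]
gripper_width: -0.001
```

View pics/w14.png

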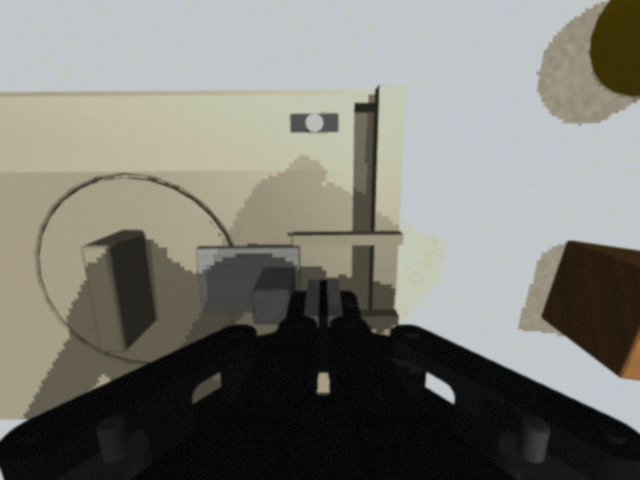

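The force rose to 12 N with no further motion, so this is the end stop, and the tongue covers the rim. I'll back off, lift and check.

```bash
python3 -m inch '.004 0 0 0 0 0 1;.008 0 0 0 0 0 1;.01 0 0 0 0 0 1;.005 0 -.01 0 0 0 1;0 0 -.03 0 0 0 1;0 0 -.035 0 0 0 1;0 0 -.035 0 0 0 1;0 0 -.02 0 0 0 1;0 0 0 0 0 0 1;0 0 0 0 0 0 1'
python3 - <<'E'
from h import *
go(.5115,-.29,.2,-88)
c=camera_info("wrist");im=grab_frame("wrist"); cv2.imwrite("pics/w15.png",im)
im=grab_frame("scene");cv2.imwrite("pics/s15.png",im)
E
```

```text
time: 18.7
tool_pos: [0.5119, -0.2509, 0.2166]
tool_rot: [-0.001, 0.719, -0.695, 0.002]
contact_force: [0.1, -0.0, -1.0]
gripper_width: 0.0
t 18.7 tcp [ 0.5119 -0.2509  0.2166] yaw -88.02 F [ 0.13 -0.02 -1.01] w 0.0
shift mm [39.   1.8 16.7] turn [-0.0039 -0.0023 -0.0003] shift after turn [39.1  1.7 16.6]
```

View pics/w15.png

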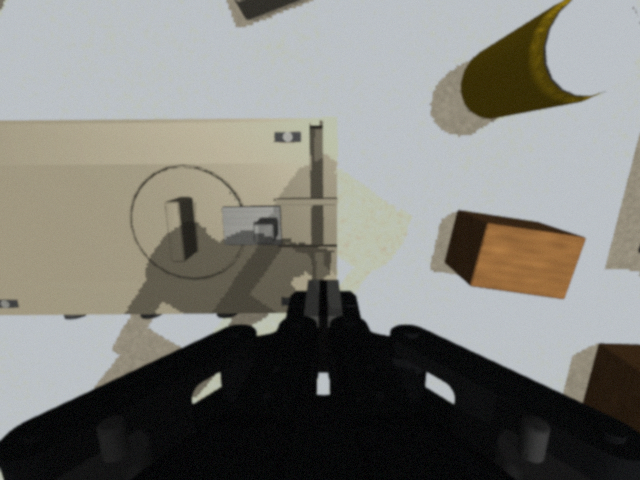

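View pics/s15.png

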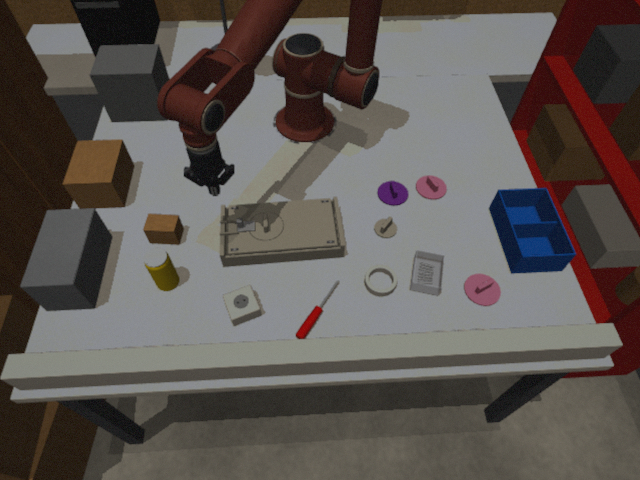

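Run:
```python
from h import *
c=camera_info("wrist")
print("tip",pt(c,223,225,.069),"ring R",pt(c,243,222,.062),"ring L",pt(c,131,222,.062))
print("state",state()["contact_force"],np.abs(state()["joint_vel"]).max())
job_done()
```

```text
tip [ 0.50911054 -0.16371887  0.069     ] ring R [ 0.51082473 -0.17930603  0.062     ] ring L [ 0.50725597 -0.08119211  0.062     ]
state [ 0.080873    0.38658572 -0.57388677] 0.023016125804173476
the job is handed in; nothing more can be done
```

I closed the enclosure and handed the job in at about 18.7 s of the 61 s allowed. `job_done()` reported no verdict, so the checks below are my own.

- **Cover:** I gripped the grey 100 mm cover by its rib and laid it on the blank half with about 4 N. I then loosened the jaws to straddle the rib and slid it along the panel until it dropped into the recess. No wrist reading during the slide was above about 4 N.
- **Catch:** I pushed the tab with closed fingers until it stopped moving and the force rose to about 12 N, which I took as the end stop. I then backed off and lifted clear.

**Last checks:**
- **Seating:** The pictures show the cover flush, with the gap around it visible all round. I did not measure its height directly.
- **Catch travel:** The tongue tip moved from y ≈ -0.198 to -0.164, about 34 mm, and ends about 15 mm over the rim.
- **Other things:** In the last scene picture they looked unmoved; I did not measure this. The gripper touches nothing.

**Disagreement:** Estimates of the opening's centre from the three cameras differed by up to 4 mm in x and 2 mm in y. I settled this by comparing the cover and the opening in the wrist picture during the slide.

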